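Free the screw-jar carousel and hold the red jar at the pointer

TASK

Slide the carousel's orange brake grip outwards, away from the jars, right to its end stop to free the turntable, and do not force the turntable round before that. Then turn the carousel until the jar with the red cap stands squarely at the yellow pointer at the front of its base, and hold it still there: finish while still firmly holding the carousel. Leave the other things on the bench where they are.

Things in the scene. Friction and masses are not known exactly. Their poses are not given: they have to be found in the camera images.
- carousel_base: fixed dark steel plate, 230 (x) x 295 (y) x 14 mm; origin on the bench under the turntable's axis, +x away from its front; reaches from y -110 to +185 mm. Flat yellow pointer at the front (-x). On its left (+y) the brake slide runs in a track along +y; red dot: braked end, near the turntable; green dot: free, outer end
- turntable: plywood disc 180 mm across, top 42 mm up, bearing five fixed upright jars 72 deg apart, centres 64 mm from its axis, 38 mm across, from 42 to 110 mm up (top 18 mm the cap: one red; white, blue, black, grey). Hub 24 mm across, 73 mm high. Origin on the bench on the axis; red jar along its own -x. Turns endlessly either way; 0.02 N m once free; jars make good handles
- red_cap (a point): centre of the top of the red cap, 110 mm above the bench
- front_place (a point): where the centre of the red cap's top must come: fixed on the base, 64 mm in front (base -x) of the turntable's axis, 110 mm above the bench
- brake_slide (a joint): travel of the brake grip in m along the base's +y: 0 is braked, 0.040 is the outer end stop (free). It may start up to 0.006. Takes up to about 15 N to move while braked, 2 N once free, stays where it is left
- brake_grip (a point): centre of the top of the orange brake grip, 80 mm above the bench; the grip is an upright block 20 (base x) x 24 (base y) mm, orange part 42 to 80 mm above the bench; moves with the slide; at 0 it is 118 mm to the base's +y of the turntable axis
- glue_bottle: white glue bottle with orange nozzle, 64 mm across, 196 tall, origin under its centre; leave alone
- mug: spotted mug, 92x127x93 mm, origin under its centre; leave alone
- tape_measure: yellow tape measure, 37x103x64 mm, origin under its centre; leave alone
- screwdriver: red-handled screwdriver, 220 mm long, 26 high, origin under its centre; leave alone
- hinge_boring_bit: steel boring bit standing on its head, 35 mm across, 57 tall, origin under its centre; leave alone

How it is judged:
By the outcome, as a careful person would: the job done as asked, in the order asked, and still so for the second after the job is handed in, while the arm keeps its last pose, push and grip.
It also fails if it takes over 48 s, if anything falls off the work surface, if the arm or the gripper's body presses on something with over 40 N, if the wrist force passes 120 N, or if a joint passes its speed limit or range.

ROBOT

A 6-joint arm with a two-finger parallel gripper is mounted at the origin on a cart in front of the work surface, level with it; the furniture and walls round the work are solid. World frame = base frame: x ahead of the robot, y to its left, z up, the work surface at z = 0. Lengths are in m, angles in rad, forces in N, time in s.
With the tool pointing down it reaches from about 0.375 to 0.9 m from the base axis. Payload 3.1 kg.
Tool frame: the origin (TCP) lies at the centre of the arm's flange, where the gripper is bolted on; the fingertips stand robot.tip_extent ahead of it and the grasp point (between the pads) lies 164 mm ahead of it (robot.tip_extent is the distance from the TCP to the fingertips, in m); z points along the fingers, y is the line along which they close (so a half turn about z gives the same grasp; the last joint's range is limited). The gripper opens to 87 mm and grips with 3 to 60 N. Pads are 19 mm wide; open, the fingers measure 117 mm over their backs; the gripper's body (75 mm by 190 mm) begins 51 mm behind the grasp point.
Start: joints at [1.145, 0.527, 1.433, -0, 1.181, -0.178], TCP at [0.153, 0.606, 0.405] pointing down, gripper open.
Joint ranges: [-3.08, 3.08], [-0.75, 2.2], [0.22, 2.44], [-1.43, 4.57], [0, 2.65], [-2.85, 2.85]. Speed limits (rad/s): [2.79, 2.79, 3.14, 3.14, 3.14, 3.14].

INTERFACE

Orientations are given as a unit quaternion [x, y, z, w].
In Python, from rig import get_obs, camera, hand_in, cut_out, robot gives the robot as it stands.
- The arm moves only by the tool step_arm, never from a script. Its argument "rows" is a list of rows, each a list of 6 numbers: the shift along the world's x, y, z in m, then the turn, a rotation vector about the world's x, y, z in degrees. A call has 1 to 12 rows; each row shifts and turns the commanded pose from where the row before left it; what a row does not reach is not made up. A row lasts 1/8 s, in which the tool goes at most 62.5 mm and 10.7 degrees, less where a joint would pass 70% of its speed; a pose out of reach is approached as far as the arm can. A call is refused whole if a number of a shift passes 0.0625 or a number of a turn 10.7, either way. A call with a gripper value outside its range is refused whole. "jaw" is the finger opening in m, from 0 to 0.087, set as the call begins (left out, the last holds). The fingers move at their own pace and stop on an object; "squeeze" is the grip in N (left out, the last holds). Time passes only in rows, so rows that do not move let the fingers close. It gives the time, the measured TCP pose, the force, the opening and the grip force at its end, in the units of the state.
- get_obs(): the state, without advancing time (a new reading comes with each control period).
- camera(name): name is "side" or "top" or "wrist"; returns a dict with "pixels" (480x640x3 uint8, blue, green, red), "depth" (480x640 float32, m along the optical axis (not along the pixel's ray), 0 where there is no reading), "fov_y" (degrees; the focal length in pixels is half the picture's height over the tangent of half this angle, whatever the lens; pixels are square), "cx", "cy" (the principal point, pixels), "k1" (the pictures are not rectified: a ray, as slopes to the right and down, at radius r is drawn at 1 + k1 r^2 times it, then the intrinsics apply), "extrinsics" (4x4, takes a point from camera to world coordinates); the wrist camera has in their place "mount" (4x4, takes a point from camera to tool coordinates, whose origin is the TCP and whose axes are the flange's). Camera axes: x right, y up, looking along -z (the intrinsics and any distortion apply to the point x, -y, -z); pixel columns grow to the right and rows downward; lengths in m; the calibration is good to about 2 mm. A picture is of the moment at which its call begins: read the wrist's pose just before it.
- hand_in(): hands the job in; it is judged then, once.
Trained networks look in the newest picture that a camera, given by its name, has taken for a name from the list of things; names that differ only in an ending like _2 or _b are one class to them, and where a whole thing is asked for, a point or a joint stands for the part that bears it (a point fixed in the world has none). Each returns a list of dicts, best first, with "confidence" (0 to 1); they miss things now and then, are a little off and sometimes report something else, mostly with a low value. They report only what shows in the picture. A call takes as long as a camera call.
- cut_out(label, camera): "region" (480x640 bool, what is visible of it) and "extent" ([centre column, centre row, width, height] in pixels, round what is visible of it).
The state is a dict: "time": time; "q": joint angles; "joint_velocities": joint speeds; "joint_torque": joint torques, N m; "position": TCP position; "tool_rot": TCP orientation; "ft_force": force on the tool from outside, world axes, zero at the start; "moment": the same for the moment, N m; "grip_width": finger opening in m; "grip_force": force on a finger pad.
Only numpy, scipy, OpenCV 4.12 (cv2) and the standard library are available. Lean on these libraries where they do the work, as an engineer would, in place of code of your own. Each camera call takes 0.05 s, during which the arm holds its last target. There are 200 camera calls.

## Working session

There is one attempt and no reset: what is moved stays moved. The work goes in short steps, Python scripts to look and compute and a tool call to move; the robot and the scene stay as the last step left them, time stands still between calls to the robot, and variables do not carry over. Pictures are saved under pics/ and viewed, at most 10 in all, crops included, and the job is handed in when it is done.

Besides the shell and the picture viewer there is one more tool, called after "Request:" as name([rows], argument=value, ...), one row to a line, values as JSON. step_arm: Moves the arm, as the interface text tells. Its arguments: {"type":"object","properties":{"rows":{"type":"array"},"jaw":{"type":"number"},"squeeze":{"type":"number"}},"required":["rows"]}

```bash
mkdir -p pics; cat > h.py <<'E'
import numpy as np, cv2
from scipy.spatial.transform import Rotation as R
from rig import get_obs, camera, hand_in, cut_out, robot
def cam(n):
    o=get_obs(); c=camera(n)
    if 'extrinsics' in c: E=np.array(c['extrinsics'])
    else:
        T=np.eye(4);T[:3,:3]=R.from_quat(o['tool_rot']).as_matrix();T[:3,3]=o['position'];E=T@np.array(c['mount'])
    c['E']=E;return c
def K(c):
    f=240/np.tan(np.radians(c['fov_y'])/2)
    return np.array([[f,0,c['cx']],[0,f,c['cy']],[0,0,1.]]),np.array([c['k1'],0,0,0,0.])
def rays(c,uv):
    k,d=K(c);s=cv2.undistortPoints(np.array(uv,float).reshape(-1,1,2),k,d)[:,0]
    v=np.c_[s[:,0],-s[:,1],-np.ones(len(s))]
    return v@c['E'][:3,:3].T, c['E'][:3,3]
def at_z(c,uv,z):
    v,o=rays(c,uv);return o+v*((z-o[2])/v[:,2])[:,None]
def deep(c,uv):
    v,o=rays(c,uv);uv=np.round(np.array(uv)).astype(int).reshape(-1,2)
    return o+v*c['depth'][uv[:,1],uv[:,0]][:,None]
def region_pts(c,m):
    ys,xs=np.nonzero(m&(c['depth']>0));return deep(c,np.c_[xs,ys])
E
python3 - <<'E'
from h import *
print(robot.tip_extent, get_obs())
for n in ['top','side','wrist']:
    c=cam(n);cv2.imwrite(f'pics/{n}.png',c['pixels'])
    for l in ['red_cap','brake_grip','turntable','carousel_base']:
        for r in cut_out(l,n)[:2]:
            p=region_pts(c,r['region'])
            if len(p)==0: continue
            print(n,l,round(r['confidence'],2),np.round(r['extent'],1),np.round(np.median(p,0),3),np.round(np.percentile(p[:,2],[5,50,95]),3))
E
```

```text
0.1822 {'time': 0.0, 'q': array([ 1.14546971e+00,  5.28489098e-01,  1.43388379e+00, -3.13763109e-05,
        1.18140268e+00, -1.78488917e-01]), 'joint_velocities': array([ 1.97542637e-04,  1.21071264e-03,  7.99543803e-05,  3.51422917e-05,
        1.16041709e-05, -4.93268673e-04]), 'joint_torque': array([ 1.44884612e-03, -4.40042710e+01, -1.76595515e+01,  6.35367818e-02,
        5.80114522e-02, -1.48620379e-04]), 'position': array([0.15253909, 0.60575326, 0.40376301]), 'tool_rot': array([ 1.23099765e-01,  9.92393700e-01, -1.04640087e-03, -3.10683872e-04]), 'ft_force': array([ 0.32353937, -0.37207366, -0.25062791]), 'moment': array([-0.01630538, -0.00354839,  0.01720655]), 'grip_force': 0.0, 'grip_width': 0.0868734864172174}
top red_cap 0.77 [373.6 235.7  72.1  72.8] [ 0.514 -0.076  0.043] [0.038 0.043 0.111]
top brake_grip 0.5 [325.1 241.6  17.9  13.6] [0.504 0.035 0.031] [0.02  0.031 0.081]
top turntable 0.57 [372.  235.2  74.3  73.9] [ 0.514 -0.077  0.043] [0.037 0.043 0.111]
top carousel_base 0.69 [356.  243.2 128.8 105.2] [ 0.502 -0.038  0.016] [0.009 0.016 0.109]
side red_cap 0.78 [348.7 265.6  60.   55.9] [ 0.504 -0.107  0.062] [0.016 0.062 0.11 ]
side brake_grip 0.46 [373.6 350.   59.9  58.3] [ 0.454 -0.426  0.063] [0.014 0.063 0.091]
side turntable 0.95 [349.1 265.1  66.5  58.1] [ 0.502 -0.111  0.066] [0.039 0.066 0.11 ]
```

```bash
python3 - <<'E'
import cv2
t=cv2.imread('pics/top.png')[160:320,270:450];s=cv2.imread('pics/side.png')
cv2.imwrite('pics/topc.png',cv2.resize(t,(675,600),interpolation=cv2.INTER_CUBIC))
E
```

```text
(no output)
```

View pics/topc.png

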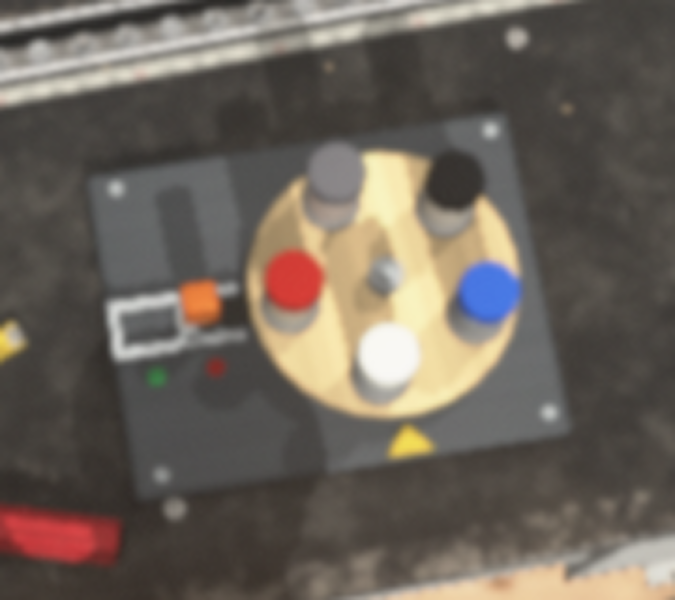

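View pics/side.png

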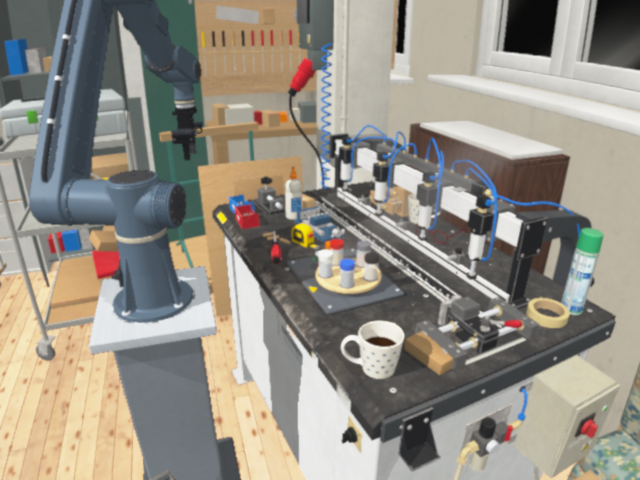

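View pics/top.png

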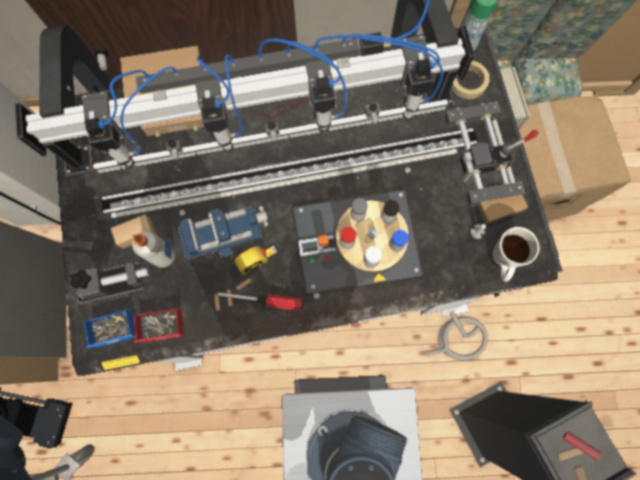

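Top view: carousel around (372,235), with the red jar at (347,236) on the brake side, the orange grip at (323,241) next to the red dot, and the yellow pointer at (379,278). The side view shows the same layout, with no other object near the carousel.

```bash
python3 - <<'E'
from h import *
c=cam('top')
q=np.array([(140,497),(568,432),(503,115),(92,177)])/3.75+[270,160]
P=at_z(c,q,.014);print(P.round(3))
for a,b in((1,0),(2,3)):
    d=P[b]-P[a];print('y dir yaw',np.degrees(np.arctan2(d[1],d[0]))-90,np.linalg.norm(d))
print('hub',at_z(c,np.array([[384,276]])/3.75+[270,160],.073),'red',at_z(c,np.array([[294,280]])/3.75+[270,160],.110),'grip',at_z(c,np.array([[201,302]])/3.75+[270,160],.08))
w=cam('wrist');print(np.array(w['mount']).round(3),w['fov_y'],w['k1'])
o=get_obs();print(R.from_quat(o['tool_rot']).as_matrix().round(3))
E
```

```text
[[ 0.388  0.087  0.014]
 [ 0.417 -0.198  0.014]
 [ 0.64  -0.173  0.014]
 [ 0.609  0.111  0.014]]
y dir yaw 5.928436764644303 0.2862885890873173
y dir yaw 6.225986752751908 0.28597733512085843
hub [[ 0.51434038 -0.07734263  0.073     ]] red [[ 0.50474494 -0.01733196  0.11      ]] grip [[0.501052   0.04094452 0.08      ]]
[[-0.001  0.961  0.276  0.076]
 [ 1.     0.001  0.     0.   ]
 [-0.     0.276 -0.961  0.019]
 [ 0.     0.     0.     1.   ]] 58.095043515299835 -0.05630214790024313
[[-0.97   0.244  0.   ]
 [ 0.244  0.97   0.   ]
 [-0.     0.    -1.   ]]
```

Request:
step_arm([
  [0.03,-0.05,0.002,0,0,-5.8],
  [0.03,-0.05,0.002,0,0,-5.8],
  [0.03,-0.05,0.002,0,0,-5.8],
  [0.03,-0.05,0.002,0,0,-5.8],
  [0.03,-0.05,0.002,0,0,-5.8],
  [0.03,-0.05,0.002,0,0,-5.8],
  [0.03,-0.05,0.002,0,0,-5.8],
  [0.03,-0.05,0.002,0,0,-5.8],
  [0.03,-0.05,0.002,0,0,-5.8],
  [0.03,-0.05,0.002,0,0,-5.8],
  [0.03,-0.05,0.002,0,0,-5.8],
  [0.03,-0.05,0.002,0,0,-5.8],
])

```text
time: 2.35
position: [0.5134, 0.0042, 0.4291]
tool_rot: [0.669, 0.743, 0.0, 0.0]
ft_force: [0.2, 0.7, -1.1]
grip_width: 0.0866
grip_force: 0.0
```

Request:
step_arm([
  [0,0,0,0,0,0],
  [0,0,0,0,0,0],
])

```text
time: 2.6
position: [0.5121, 0.0061, 0.4285]
tool_rot: [0.668, 0.745, -0.0, -0.001]
ft_force: [-0.2, -0.2, 0.2]
grip_width: 0.0868
grip_force: 0.0
```

```bash
cat > see.py <<'E'
from h import *
def blob(c,lo,hi,n=1,near=None):
    h=cv2.cvtColor(c['pixels'],cv2.COLOR_BGR2HSV)
    m=cv2.inRange(h,lo,hi);return m>0
if __name__=='__main__':
    import sys
    c=cam('wrist');cv2.imwrite(f'pics/{sys.argv[1]}.png',c['pixels'])
    o=get_obs();print(o['time'],o['position'].round(4),o['q'].round(3))
    for l,lo,hi,zr in(('red',(0,150,80),(6,255,255),(.095,.125)),('orange',(8,150,100),(16,255,255),(.07,.09)),('yellow',(22,140,100),(32,255,255),(.005,.03))):
        m=blob(c,lo,hi);ys,xs=np.nonzero(m&(c['depth']>0))
        if len(xs)==0: print(l,'none');continue
        P=deep(c,np.c_[xs,ys]);k=(P[:,2]>zr[0])&(P[:,2]<zr[1])&(np.hypot(P[:,0]-.51,P[:,1]+.05)<.25)
        if k.sum()==0: print(l,'no',len(P));continue
        P=P[k];u=np.c_[xs,ys][k]
        z=np.median(P[:,2]);t=abs(P[:,2]-z)<.004
        (cx,cy),(w,h_),a=cv2.minAreaRect(P[t][:,:2].astype(np.float32)*1000)
        print(l,t.sum(),'mean',P[t].mean(0).round(4),'rect',round(cx,1),round(cy,1),round(w,1),round(h_,1),round(a,1),'px',u[t].mean(0).round(1))
E
python3 see.py w1
```

```text
2.65 [0.5118 0.0068 0.4285] [-0.205  0.346  1.684  0.     1.114 -0.316]
red 1911 mean [ 0.5082 -0.0153  0.111 ] rect 508.2 -15.9 35.8 36.0 7.4 px [310.6 251.1]
orange 338 mean [0.5087 0.0443 0.08  ] rect 507.5 43.6 19.2 23.4 5.8 px [320.2 164.3]
yellow 231 mean [ 0.4178 -0.0879  0.0177] rect 418.0 -87.6 14.3 28.0 23.1 px [212.9 282.3]
```

View pics/w1.png

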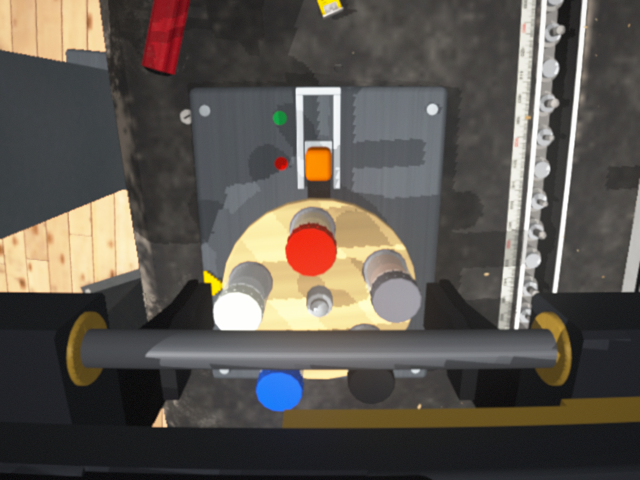

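Wrist view: grip top at (320,164) by the red dot, red cap at (311,251), white jar at the pointer, bench clear around it. I'll go above the grip and take a second view.

Request:
step_arm([
  [-0.001,0.01,-0.025,0,0,0],
  [-0.001,0.01,-0.025,0,0,0],
  [-0.001,0.009,-0.025,0,0,0],
  [-0.001,0.009,-0.019,0,0,0],
  [0,0,0,0,0,0],
  [0,0,0,0,0,0],
], jaw=0.06)

```text
time: 3.4
position: [0.5086, 0.0448, 0.3355]
tool_rot: [0.667, 0.745, 0.0, 0.0]
ft_force: [0.3, 0.6, 0.0]
grip_width: 0.0601
grip_force: 0.0
```

```bash
python3 see.py w2
```

```text
3.45 [0.5088 0.0444 0.3357] [-0.132  0.476  1.787 -0.     0.877 -0.242]
red 1576 mean [ 0.5092 -0.0227  0.111 ] rect 509.3 -24.5 36.8 21.1 6.2 px [305.7 382.3]
orange 423 mean [0.5092 0.0469 0.0792] rect 507.2 43.8 19.3 23.3 5.9 px [319.6 245.6]
yellow 594 mean [0.4973 0.1816 0.0058] rect 493.5 180.3 26.0 33.8 28.4 px [324.   17.3]
```

Request:
step_arm([
  [-0.001,-0.001,-0.03,0,0,0],
  [0,0,-0.03,0,0,0],
  [0,0,-0.03,0,0,0],
  [0,0,-0.012,0,0,0],
  [0,0,0,0,0,0],
])

```text
time: 4.08
position: [0.5078, 0.0429, 0.2328]
tool_rot: [0.668, 0.745, -0.0, -0.0]
ft_force: [-0.3, -0.3, 0.5]
grip_width: 0.0599
grip_force: 0.0
```

Request:
step_arm([
  [0,0,0,0,0,0],
  [0,0,0,0,0,0],
  [0,0,0,0,0,0],
  [0,0,0,0,0,0],
], jaw=0.005, squeeze=45)

```text
time: 4.58
position: [0.5077, 0.0431, 0.2331]
tool_rot: [0.667, 0.745, 0.0, 0.0]
ft_force: [0.6, -0.1, -0.8]
grip_width: 0.0279
grip_force: 0.0
```

Request:
step_arm([
  [0,0,0,0,0,0],
  [0,0,0,0,0,0],
  [0,0,0,0,0,0],
  [0,0,0,0,0,0],
])

```text
time: 5.08
position: [0.5075, 0.043, 0.2329]
tool_rot: [0.667, 0.745, -0.0, -0.0]
ft_force: [-1.7, 0.2, 3.8]
grip_width: 0.0199
grip_force: 45.0
```

Request:
step_arm([
  [-0.0006,0.006,0,0,0,0],
  [-0.0006,0.006,0,0,0,0],
  [-0.0006,0.006,0,0,0,0],
  [-0.0006,0.006,0,0,0,0],
  [-0.0006,0.006,0,0,0,0],
  [0,0,0,0,0,0],
])

```text
time: 5.82
position: [0.5042, 0.0735, 0.233]
tool_rot: [0.667, 0.745, -0.0, -0.0]
ft_force: [-2.3, 1.5, 6.8]
grip_width: 0.0199
grip_force: 45.0
```

Request:
step_arm([
  [-0.0002,0.002,0,0,0,0],
  [-0.0002,0.002,0,0,0,0],
  [-0.0002,0.002,0,0,0,0],
  [0,0,0,0,0,0],
])

```text
time: 6.32
position: [0.5037, 0.0782, 0.233]
tool_rot: [0.667, 0.745, -0.001, 0.0]
ft_force: [-2.2, -7.1, 6.5]
grip_width: 0.0198
grip_force: 45.0
```

Request:
step_arm([
  [-0.0002,0.002,0,0,0,0],
  [0,0,0,0,0,0],
])

```text
time: 6.58
position: [0.5038, 0.0788, 0.233]
tool_rot: [0.666, 0.746, -0.002, 0.001]
ft_force: [-2.4, -14.2, 5.6]
grip_width: 0.0202
grip_force: 45.0
```

Request:
step_arm([
  [0,0,0,0,0,0],
  [0,0,0,0,0,0],
  [0,0,0,0,0,0],
  [0,0,0,0,0,0],
], jaw=0.06)

```text
time: 7.08
position: [0.5039, 0.0813, 0.2326]
tool_rot: [0.667, 0.745, 0.0, -0.0]
ft_force: [0.1, -0.7, -0.2]
grip_width: 0.0516
grip_force: 0.0
```

Request:
step_arm([
  [0,0,0.03,0,0,0],
  [0,-0.005,0.05,0,0,0],
  [0,-0.005,0.05,0,0,0],
  [0,-0.005,0.05,0,0,0],
  [0,-0.005,0.02,0,0,0],
  [0,0,0,0,0,0],
  [0,0,0,0,0,0],
])

```text
time: 7.95
position: [0.5033, 0.0613, 0.4316]
tool_rot: [0.667, 0.745, -0.001, -0.001]
ft_force: [-0.2, 0.1, -1.5]
grip_width: 0.0599
grip_force: 0.0
```

```bash
python3 see.py w3; python3 - <<'E'
from h import *
c=cam('wrist')
for zr in ((.104,.118),(.066,.078)):
    v=c['depth']>0;ys,xs=np.nonzero(v);P=deep(c,np.c_[xs,ys])
    k=(P[:,2]>zr[0])&(P[:,2]<zr[1])&(np.hypot(P[:,0]-.52,P[:,1]+.078)<.11)
    m=np.zeros((480,640),np.uint8);m[ys[k],xs[k]]=1
    n,lab,st,ce=cv2.connectedComponentsWithStats(m)
    for i in range(1,n):
        if st[i,4]<60: continue
        q=P[k][lab[ys[k],xs[k]]==i];(x,y),r=cv2.minEnclosingCircle(q[:,:2].astype(np.float32)*1000)
        print(zr,st[i],np.round([x,y,r],1),q.mean(0).round(4), c['pixels'][int(ce[i][1]),int(ce[i][0])])
E
```

```text
8.0 [0.5033 0.0613 0.4312] [-0.1    0.336  1.691  0.     1.118 -0.209]
red 1394 mean [ 0.5079 -0.0115  0.1107] rect 507.9 -10.8 36.5 27.6 7.0 px [315.2 314. ]
orange 306 mean [0.505  0.0793 0.0797] rect 503.3 77.8 19.0 23.1 6.6 px [324.4 190.2]
yellow 299 mean [0.4983 0.1802 0.0058] rect 496.1 178.9 22.9 29.1 27.6 px [328.8  63.1]
(0.104, 0.118) [ 291  294   50   36 1478] [508.5 -15.6  19.7] [ 0.5078 -0.0109  0.1104] [ 26  48 242]
(0.104, 0.118) [228 370  43  25 859] [459.5 -74.1  17.9] [ 0.46   -0.0764  0.1109] [253 254 254]
(0.104, 0.118) [375 370  34  13 350] [574.2 -58.7  14. ] [ 0.5753 -0.0585  0.1109] [162 155 158]
(0.066, 0.078) [295 277  43  18 215] [507.9 -12.1  18.2] [ 0.507  -0.0015  0.0718] [118 146 165]
(0.066, 0.078) [370 317  22  13 139] [567.4 -34.7  10.4] [ 0.5672 -0.0324  0.0716] [134 145 164]
(0.066, 0.078) [348 388  40  21 309] [ 567.9 -119.7   18.3] [ 0.5644 -0.1078  0.0721] [128 146 157]
(0.066, 0.078) [269 394  39  15 295] [ 494.1 -130.8   17.9] [ 0.4936 -0.1217  0.0718] [115 117 116]
```

View pics/w3.png

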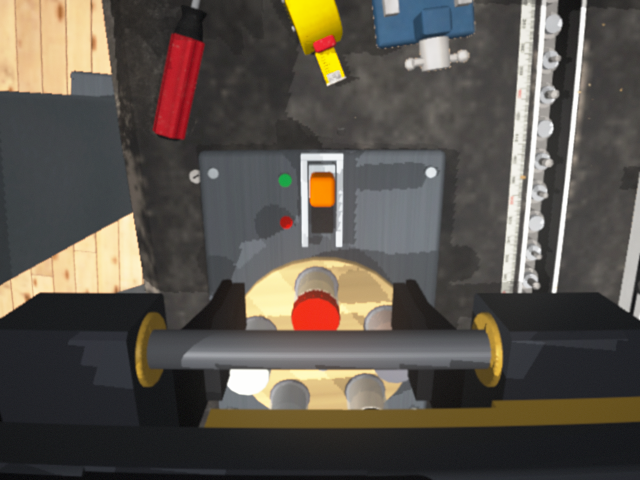

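Picture: grip stands at the green dot (322,190), slide at its outer end; the red jar is clear to grasp.

Request:
step_arm([
  [0.002,-0.03,0,0,0,2.3],
  [0.002,-0.03,-0.01,0,0,2.3],
  [0.001,-0.017,-0.04,0,0,0],
  [0,0,-0.04,0,0,0],
  [0,0,-0.04,0,0,0],
  [0,0,-0.03,0,0,0],
  [0,0,-0.016,0,0,0],
  [0,0,0,0,0,0],
])

```text
time: 9.05
position: [0.5081, -0.0157, 0.2545]
tool_rot: [0.637, 0.771, -0.001, -0.003]
ft_force: [-0.3, 0.7, -0.3]
grip_width: 0.0599
grip_force: 0.0
```

Request:
step_arm([
  [0,0,0,0,0,0],
  [0,0,0,0,0,0],
  [0,0,0,0,0,0],
  [0,0,0,0,0,0],
  [0,0,0,0,0,0],
], jaw=0.02, squeeze=30)

```text
time: 9.68
position: [0.509, -0.016, 0.2574]
tool_rot: [0.637, 0.771, 0.0, 0.0]
ft_force: [0.4, 0.5, 5.5]
grip_width: 0.0375
grip_force: 30.0
```

```bash
python3 -c "
import numpy as np
t=np.radians(100.2+5.375*np.arange(17));p=.0643*np.c_[np.cos(t),np.sin(t)];d=np.diff(p.round(4),axis=0)
print([[float(x) for x in r]+[0,0,0,5.375] for r in d.round(4)])"
```

```text
[[-0.0059, -0.0014, 0, 0, 0, 5.375], [-0.0057, -0.0019, 0, 0, 0, 5.375], [-0.0055, -0.0024, 0, 0, 0, 5.375], [-0.0053, -0.0029, 0, 0, 0, 5.375], [-0.005, -0.0034, 0, 0, 0, 5.375], [-0.0046, -0.0039, 0, 0, 0, 5.375], [-0.0043, -0.0042, 0, 0, 0, 5.375], [-0.0038, -0.0047, 0, 0, 0, 5.375], [-0.0034, -0.005, 0, 0, 0, 5.375], [-0.0029, -0.0053, 0, 0, 0, 5.375], [-0.0024, -0.0055, 0, 0, 0, 5.375], [-0.0018, -0.0057, 0, 0, 0, 5.375], [-0.0013, -0.0059, 0, 0, 0, 5.375], [-0.0008, -0.006, 0, 0, 0, 5.375], [-0.0002, -0.006, 0, 0, 0, 5.375], [0.0004, -0.006, 0, 0, 0, 5.375]]
```

Request:
step_arm([
  [-0.0059,-0.0014,0,0,0,5.375],
  [-0.0057,-0.0019,0,0,0,5.375],
  [-0.0055,-0.0024,0,0,0,5.375],
  [-0.0053,-0.0029,0,0,0,5.375],
  [-0.005,-0.0034,0,0,0,5.375],
  [0,0,0,0,0,0],
])

```text
time: 10.42
position: [0.4815, -0.0283, 0.2574]
tool_rot: [0.44, 0.898, 0.0, 0.001]
ft_force: [0.2, -0.4, 5.6]
grip_width: 0.0374
grip_force: 30.0
```

Request:
step_arm([
  [-0.0046,-0.0039,0,0,0,5.375],
  [-0.0043,-0.0042,0,0,0,5.375],
  [-0.0038,-0.0047,0,0,0,5.375],
  [-0.0034,-0.005,0,0,0,5.375],
  [-0.0029,-0.0053,0,0,0,5.375],
  [-0.0024,-0.0055,0,0,0,5.375],
  [-0.0018,-0.0057,0,0,0,5.375],
  [-0.0013,-0.0059,0,0,0,5.375],
  [-0.0008,-0.006,0,0,0,5.375],
  [-0.0002,-0.006,0,0,0,5.375],
  [0.0004,-0.006,0,0,0,5.375],
  [0,0,0,0,0,0],
])

```text
time: 11.92
position: [0.4568, -0.087, 0.2574]
tool_rot: [-0.06, 0.998, -0.001, 0.001]
ft_force: [-0.4, -1.9, 6.3]
grip_width: 0.0375
grip_force: 30.0
```

Request:
step_arm([
  [0,0,0,0,0,0],
  [0,0,0,0,0,0],
])

```text
time: 12.18
position: [0.4568, -0.0868, 0.2574]
tool_rot: [-0.06, 0.998, -0.001, 0.001]
ft_force: [-0.7, -3.4, 5.1]
grip_width: 0.0371
grip_force: 30.0
```

```bash
python3 see.py w4; python3 - <<'E'
from h import *
c=cam('top');cv2.imwrite('pics/top2.png',cv2.resize(c['pixels'][160:320,270:450],(675,600),interpolation=cv2.INTER_CUBIC))
E
```

```text
12.225 [ 0.4568 -0.0869  0.2574] [-4.290e-01  5.770e-01  1.955e+00 -1.000e-03  6.070e-01 -2.118e+00]
red 4615 mean [ 0.4544 -0.0872  0.1106] rect 457.1 -86.1 37.8 34.6 15.0 px [318.3 340.2]
orange no 1374
yellow 1261 mean [ 0.4165 -0.0911  0.018 ] rect 419.2 -90.8 18.3 29.7 6.4 px [319.8 182.5]
```

View pics/w4.png

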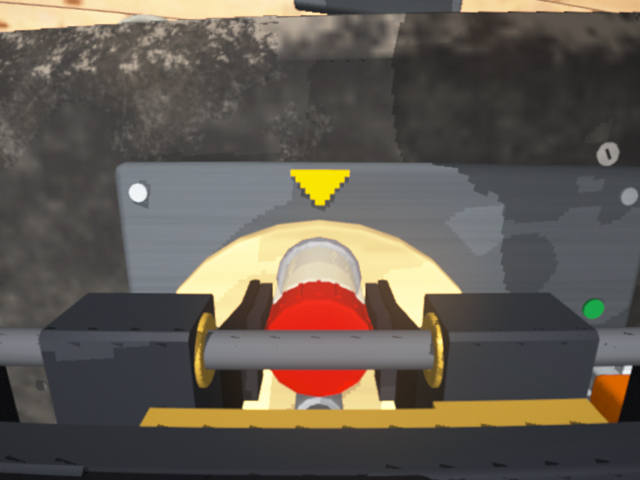

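View pics/top2.png

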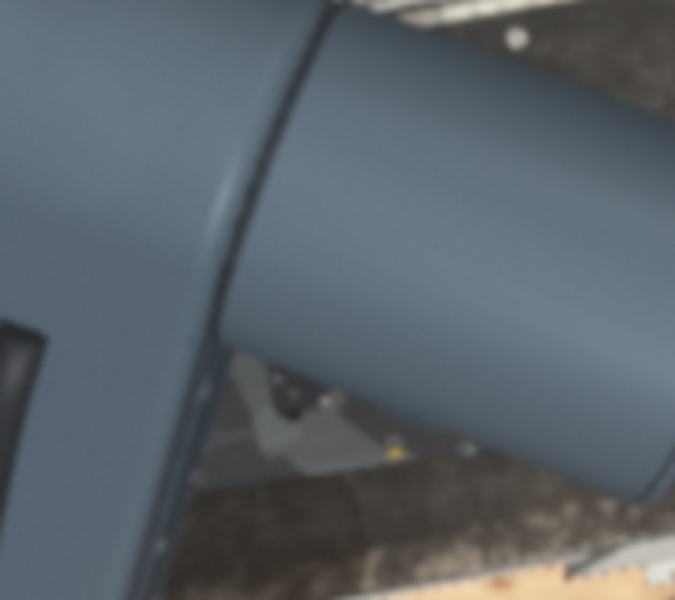

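The wrist view shows the red cap (319,340) directly in line with the pointer tip (320,205). The direction from pointer to cap measures 6.1°, against a base yaw of about 6.2°, and the grip is firm at 30 N.

```bash
python3 -c "
from rig import hand_in; print(hand_in())"
```

```text
the job is handed in; nothing more can be done
None
```

I slid the brake out to its end stop first, then turned the carousel until the red-capped jar lined up with the yellow pointer (within about 0.2° by camera), and handed the job in with the gripper still holding that jar at 30 N; the verdict was not reported back.

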